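# Reseat the logger's battery packs

### The arm

A 6-joint arm with a two-finger parallel gripper is mounted at the origin on a cart in front of the work surface, level with it; the furniture and walls round the work are solid. World frame = base frame: x ahead of the robot, y to its left, z up, the work surface at z = 0. Lengths are in mm, angles in rad, forces in N, time in s.
With the tool pointing down it reaches from about 350 to 775 mm from the base axis. Payload 7.3 kg.
Tool frame: the origin (TCP) lies on the centre line of the jaws, within the pads' length; the fingertips stand 17 mm ahead of it and the grasp point (between the pads) lies 2 mm behind it; z points along the fingers, y is the line along which they close (so a half turn about z gives the same grasp; the last joint's range is limited). The gripper opens to 92 mm and grips with 3 to 60 N. Pads are 19 mm wide; open, the fingers measure 130 mm over their backs; the gripper's body (75 mm by 190 mm) begins 47 mm behind the grasp point.
Start: joints at [-1.47, 0.342, 1.524, -0, 1.275, -0.146], TCP at [128.28, -509.108, 211.841] pointing down, gripper open.
Joint ranges: [-2.53, 2.53], [-0.77, 2.02], [0.04, 2.7], [-1, 4.14], [0.28, 2.66], [-3.11, 3.11]. Speed limits (rad/s): [2.57, 2.57, 3.14, 3.14, 3.14, 3.14].

### API

Orientations are given as [roll, pitch, yaw] about the fixed x, y, z axes, in that order (R = Rz(yaw) Ry(pitch) Rx(roll)).
In Python, from plant import bot gives the robot as it stands. The module is installed in compiled form; this text tells all that it offers.
- The arm moves only by the shell command python3 -m pendant 'ROWS'. ROWS is JSON, a list of rows, each a list of 3 entries, a list of its own where there are three numbers: the shift along the world's x, y, z as a fraction of full scale, then the turn, a rotation vector about the world's x, y, z as a fraction of full scale, then the opening, from -1 (shut) to 1 (fully open), so that 0 is half open. In form: [[[tx, ty, tz], [rx, ry, rz], claw], ...]. A call has exactly 10 rows; each row shifts and turns the commanded pose from where the row before left it; what a row does not reach is not made up. Full scale, the value 1, is 30 mm for a shift and 0.12 rad for a turn. A row lasts 1/12 s, in which the tool goes at most 41.7 mm and 7.16 degrees, less where a joint would pass 70% of its speed; a pose out of reach is approached as far as the arm can. A call with a number of a shift or a turn outside -1 to 1 is refused whole. A call with a gripper value outside its range is refused whole. The fingers move at their own pace and stop on an object; the grip force is fixed at half the most. Time passes only in rows, so rows that do not move let the fingers close, or fill a call up. It gives the time, the measured TCP pose, the force, the opening and the grip force at its end, in the units of the state.
- bot.get_obs(): the state, without advancing time (a new reading comes with each control period).
- bot.capture(name): name is "scene" or "top"; returns the picture (400x640x3 uint8, blue, green, red); there is no depth.
- bot.camera_params(name): a dict with "fovy" (degrees; the focal length in pixels is half the picture's height over the tangent of half this angle, whatever the lens; pixels are square), "cx", "cy" (the principal point, pixels), "distortion" ([k1, k2, p1, p2, k3] as OpenCV has them; the pictures are not rectified), "camera_from_world" (4x4, takes a point from world to camera coordinates). Camera axes: x right, y down, z forward; pixel columns grow to the right and rows downward; lengths in mm; the calibration is good to about 2 mm. A picture is of the moment at which its call begins. camera_params takes no time and is no camera call.
- bot.close_job(): hands the job in; it is judged then, once.
The state is a dict: "time": time; "joint_positions": joint angles; "dq": joint speeds; "tau": joint torques, N m; "tool_pos": TCP position; "tcp_rot": TCP orientation; "contact_force": force on the tool from outside, world axes, zero at the start; "moment": the same for the moment, N m; "grip_width": finger opening in mm; "finger_force": force on a finger pad.
Only numpy, scipy, OpenCV 4.12 (cv2) and the standard library are available. Lean on these libraries where they do the work, as an engineer would, in place of code of your own. Each camera call takes 0.05 s, during which the arm holds its last target. There are 200 camera calls.

### The job

The two battery packs under the data logger's cover have worked loose. Lever the cover open with the flat pry blade and lay the blade back down flat on the bench, right way up; press both packs down until they are fully home, then shut the cover and press it until it snaps flush. Press firmly, but not so hard that anything could break, and leave the other things on the bench alone.

Things in the scene. Friction and masses are not known exactly. Their poses are not given: they have to be found in the camera images.
- logger: grey box fixed to the bench, 120 (x) x 140 (y) x 56 mm, open on top under a white cover. Origin: centre of its underside; z up, its front (display) looks to its own -x. A black sill 130 mm wide stands 12 mm out from the front, top 47 mm above the bench; the cover's lip overhangs it: a slit 9 mm high, 12 mm deep for the blade. Inside: a well 74 (x) x 124 (y) mm with the two packs.
- cover (a joint): cover angle, rad: 0 shut flush, 1.5 fully open. Flat white plate 126 x 140 x 8 mm, underside 56 mm and top 64 mm above the bench when shut. Sprung catches hold it: 4 to 8 N up at the lip frees it; on shutting it stops on them at about 0.12 rad and needs 4 to 10 N near the front edge to snap past and rest hard. Elsewhere its stiff hinge keeps it where left (1 to 3 N at the lip moves it).
- cover_lip (a point): middle of the lower front edge of the cover (the lip); 126 mm from the hinge axis; moves and turns with the cover
- cover_hinge (a point): point on the hinge axis in the middle of the cover's rear edge, 60 mm above the bench and 54 mm behind the logger's origin; the axis runs along the logger's y. The cover's front swings up and back. It turns with the cover.
- pack_blue_top (a point): centre of the flat top (70 mm x by 56 mm y) of the blue pack, in the logger's +y half (3 mm in front of and 31 mm beside its middle); starts 51 to 55 mm above the bench, 34 to 46 mm when fully home
- pack_orange_top (a point): centre of the flat top (70 mm x by 56 mm y) of the orange pack, in the logger's -y half (3 mm in front of and 31 mm beside its middle); starts 51 to 55 mm above the bench, 34 to 46 mm when fully home
- pry_blade: flat pry blade (scraper) lying on the bench, 122 mm long, 70 g: red rubber handle 90 long x 18 wide x 26 mm high from x = -62 to +28 mm, flat steel blade 26 mm wide and 3 mm thick from there to its tip at x = +60 mm. Origin in the plane of the level underside of handle and blade; x points to the blade's tip, z up. Held far from the tip, it twists in the grip under the prying load.
- cartridge_d: loose white and blue test cartridge, 36 x 36 x 56 mm; leave alone
- cartridge_e: loose white and blue test cartridge, 36 x 36 x 56 mm; leave alone
- contact_blue (a joint): travel of the sprung contact hidden under the blue pack, m: under 0.001 = free, 0.004 = pack fully home, hard on its terminal block. The block's height is adjustable and differs from run to run: home is anywhere from 5 to 21 mm below the pack's start and can only be felt. The pack slides straight down against about 5 to 10 N and stays where it is left.
- contact_orange (a joint): travel of the sprung contact hidden under the orange pack, m: under 0.001 = free, 0.004 = pack fully home, hard on its terminal block. The block's height is adjustable and differs from run to run: home is anywhere from 5 to 21 mm below the pack's start and can only be felt. The pack slides straight down against about 5 to 10 N and stays where it is left.

How it is judged (in metres and radians):
On the way, in this order (a step that is already met when the one before it is completed fails the run):
1. the cover is levered up past 0.3 rad by the pry blade (value of joint cover above 0.3 rad and contact force between pry_blade and cover above 0.3 N), for 0.1 s.
2. both packs are pressed home (contacts within 1 mm of full travel) with the cover open and the blade laid down (value of joint each of contact_blue, contact_orange above 0.003 m and value of joint cover above 0.5 rad and height (world z) of pry_blade below 0.02 m), for 0.2 s.
At the end, for the whole second after the job is handed in: the cover is snapped shut (under 0.03 rad), both packs are fully home (their contacts pressed more than 3 of 4 mm), and the pry blade lies flat and still on the bench, right way up (value of joint cover below 0.03 rad and value of joint each of contact_blue, contact_orange above 0.003 m and height (world z) of pry_blade below 0.012 m and angle between pry_blade's own z axis and vertical below 0.2 rad and linear speed of pry_blade below 0.02 m/s); the robot touches nothing.
It fails at once if the robot pressed on a pack or the cover with more than 40 N (contact force between any of pack_blue, pack_orange, cover and the fingers above 40 N or contact force between any of pack_blue, pack_orange, cover and the arm above 40 N).
It fails at once if a bystander was moved more than 30 mm (distance of any of cartridge_d, cartridge_e from where it was at the start of the episode above 0.03 m).
It also fails if it takes over 72 s, if anything falls off the work surface, if the arm or the gripper's body presses on something with over 40 N, if the wrist force passes 120 N, or if a joint passes its speed limit or range.

## Working session

There is one attempt and no reset: what is moved stays moved. The work goes in short steps, Python scripts to look and compute and a shell command to move; the robot and the scene stay as the last step left them, time stands still between calls to the robot, and variables do not carry over. Pictures are saved under pics/ and viewed, at most 10 in all, crops included, and the job is handed in when it is done.

```bash
mkdir -p pics; cat > h.py <<'E'
import numpy as np, cv2
from plant import bot
def cam(n):
    p=bot.camera_params(n); f=200/np.tan(np.radians(p["fovy"])/2)
    return np.array([[f,0,p["cx"]],[0,f,p["cy"]],[0,0,1]]),np.array(p["distortion"],float),np.array(p["camera_from_world"])
def ray(n,uv):
    K,d,T=cam(n); q=cv2.undistortPoints(np.array(uv,float).reshape(-1,1,2),K,d).reshape(-1,2)
    R=T[:3,:3]; return -R.T@T[:3,3],(np.c_[q,np.ones(len(q))])@R
def plane(n,uv,z):
    o,D=ray(n,uv); return o+D*((z-o[2])/D[:,2])[:,None]
def proj(n,P):
    K,d,T=cam(n); return cv2.projectPoints(np.array(P,float).reshape(-1,3),cv2.Rodrigues(T[:3,:3])[0],T[:3,3],K,d)[0].reshape(-1,2)
def st():
    o=bot.get_obs(); print({k:np.round(o[k],3).tolist() for k in ("time","joint_positions","tool_pos","tcp_rot","contact_force","grip_width","finger_force")})
E
python3 - <<'E'
from h import *
for n in("scene","top"):
    cv2.imwrite(f"pics/{n}0.png",bot.capture(n)); o,D=ray(n,[[320,200]]); print(n,o,D)
st()
E
```

```text
scene [ 163.35488947 -992.56791376  528.91082566] [[ 0.47560198  0.69820953 -0.5351037 ]]
top [ 473.85770849 -381.0614073  1138.73816095] [[ 0.0860773  -0.03242625 -0.99580713]]
{'time': 0.1, 'joint_positions': [-1.47, 0.343, 1.525, -0.0, 1.275, -0.146], 'tool_pos': [128.235, -508.702, 211.232], 'tcp_rot': [-3.14, -0.0, 0.247], 'contact_force': [-0.051, -0.41, -0.229], 'grip_width': 91.927, 'finger_force': 0.0}
```

View pics/scene0.png

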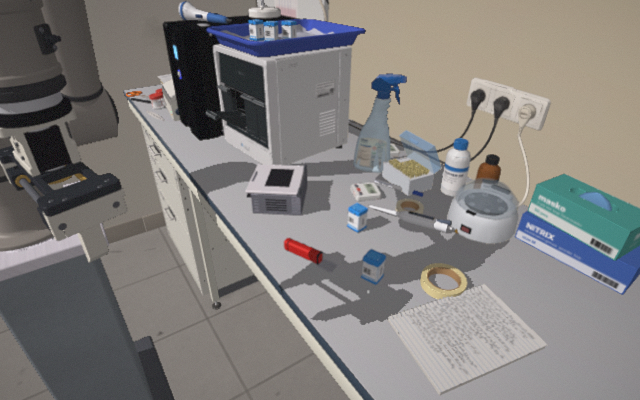

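View pics/top0.png

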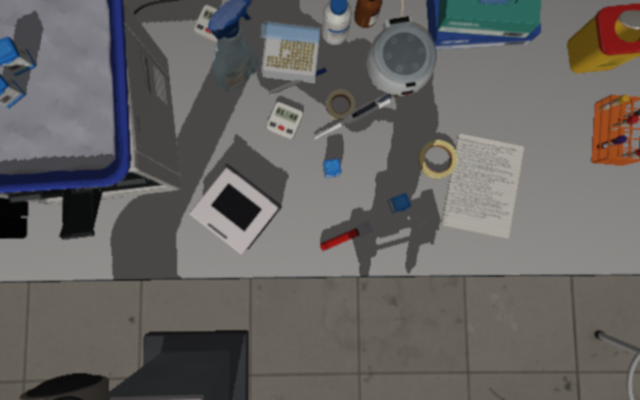

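The scene view shows the logger at (277,188), the red handle at (303,250), and cartridges at (357,217) and (373,266). The top view shows the cover centred at (235,208), the handle at (340,240) with the blade pointing right, and cartridges at (332,168) and (400,203).

```bash
python3 - <<'E'
from h import *
im=cv2.imread("pics/top0.png"); s=cv2.imread("pics/scene0.png")
print("base",proj("top",[[0,0,0],[100,0,0],[0,-100,0]]))
def blob(im,m,lo=60):
    n,l,stt,c=cv2.connectedComponentsWithStats(m.astype(np.uint8)); 
    return [(l==i,stt[i],c[i]) for i in range(1,n) if stt[i,4]>lo]
f=im.astype(int); b,g,r=f[...,0],f[...,1],f[...,2]
for m,sb,c in blob(im,(r>110)&(g<60)&(b<60)):
    ys,xs=np.nonzero(m); rc=cv2.minAreaRect(np.c_[xs,ys].astype(np.float32)); print("red",sb,c,rc); print(plane("top",cv2.boxPoints(rc),26))
for m,sb,c in blob(im,(b>110)&(r<70)): print("blue",sb,c,plane("top",[c],56))
mask=np.zeros(im.shape[:2],np.uint8); sub=(im.min(2)>140); 
for m,sb,c in blob(im,sub,1500):
    ys,xs=np.nonzero(m); rc=cv2.minAreaRect(np.c_[xs,ys].astype(np.float32)); print("white",sb,rc); print(plane("top",cv2.boxPoints(rc),64))
a=cv2.resize(im[140:270,170:440],None,fx=2.9,fy=2.9,interpolation=cv2.INTER_CUBIC)
d=cv2.resize(s[150:300,235:400],None,fx=2,fy=2,interpolation=cv2.INTER_CUBIC)[:220]
o=np.zeros((600,790,3),np.uint8); o[:a.shape[0],:a.shape[1]]=a[:,:790]; o[378:598,:330]=d[:220]
cv2.imwrite("pics/c1.png",o)
E
```

```text
base [[121.42463016 476.3000118 ]
 [123.29997122 425.5485995 ]
 [170.36928327 474.52365033]]
red [ 599    4   41   51 1141] [615.5687993   30.90359334] ((620.4827880859375, 29.293102264404297), (48.1663818359375, 41.107513427734375), 85.2363510131836)
[[  996.72153495 -1040.79609229    26.        ]
 [ 1002.71537913 -1130.54419388    26.        ]
 [  893.89772932 -1134.58823539    26.        ]
 [  887.71417201 -1045.34823817    26.        ]]
red [321 234  29  16 159] [334.96855346 241.49685535] ((334.6288757324219, 241.66494750976562), (5.584404468536377, 29.241971969604492), 66.03751373291016)
[[ 472.34164441 -416.58961849   26.        ]
 [ 497.44322543 -474.78745364   26.        ]
 [ 486.37385943 -479.54078824   26.        ]
 [ 461.3266471  -421.37553686   26.        ]]
blue [   0    0  127  193 1182] [ 96.93824027 128.10829103] [[722.52330377  51.16195105  56.        ]]
blue [332   0  14  11 123] [338.55284553   4.3902439 ] [[ 993.76023331 -460.9102456    56.        ]]
blue [481   0  28   4  84] [493.77380952   1.04761905] [[ 999.20955196 -798.9894879    56.        ]]
blue [209   4
[... 307 characters left out ...]
81557377 166.77459016] [[ 638.305119   -442.21954292   56.        ]]
white [ 443  134   81  105 5689] ((483.8930969238281, 185.8870849609375), (67.69879150390625, 94.74629974365234), 10.539183616638184)
[[ 509.50507836 -671.51557483   64.        ]
 [ 707.4368839  -714.10661025   64.        ]
 [ 679.55622167 -854.18864155   64.        ]
 [ 482.62707911 -809.73628518   64.        ]]
white [ 189  169   88   87 2576] ((233.1178741455078, 211.15994262695312), (67.17628479003906, 60.730934143066406), 38.088775634765625)
[[ 538.86334236 -141.03508855   64.        ]
 [ 638.80717155 -217.89087933   64.        ]
 [ 550.62158792 -328.43050952   64.        ]
 [ 451.89316133 -250.62374826   64.        ]]
```

View pics/c1.png

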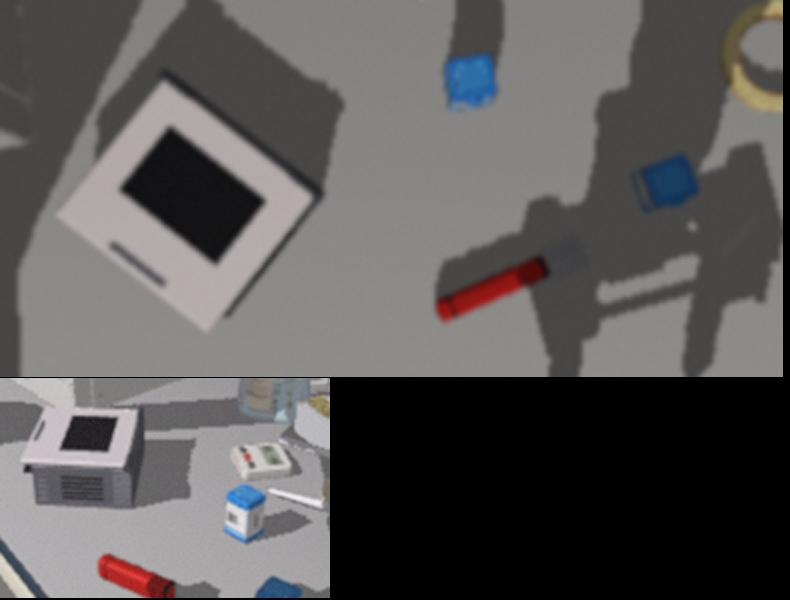

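The cover's corners in the crop are about (165,75), (322,195), (208,332) and (57,213). The grip slot by the lower-left edge marks the lip. The handle runs from (437,310) to (548,265) and the blade tip is near (587,250).

```bash
python3 - <<'E'
from h import *
c=np.array([[165,75],[322,195],[208,332],[57,213]])/2.9+[170,140]
P=plane("top",c,64); print(P)
# rear-left? edges: 3->2 is lip
lip=(P[2]+P[3])/2; rear=(P[0]+P[1])/2
print("lip",lip,"rear",rear,"len",np.linalg.norm(rear-lip),np.linalg.norm(P[0]-P[1]),np.linalg.norm(P[2]-P[3]))
e1=np.degrees(np.arctan2(*(rear-lip)[1::-1])); e2=np.degrees(np.arctan2(*((P[3]-P[2])+(P[0]-P[1]))[1::-1])); print("yaw",e1,e2-90)
cen=P.mean(0); yaw=np.radians((e1+e2-90)/2); R=np.array([[np.cos(yaw),-np.sin(yaw)],[np.sin(yaw),np.cos(yaw)]])
org=cen[:2]+R@[9,0]; print("org",org)
for k,v in dict(lip=(-72,0),blue=(-3,31),orange=(-3,-31),hinge=(54,0)).items(): print(k,org+R@v)
# check in scene: project cover corners & base
z=lambda x,y,h:[*(org+R@[x,y]),h]
print(proj("scene",[z(-72,70,64),z(-72,-70,64),z(54,-70,64),z(54,70,64),z(-60,-70,0)]))
h=np.array([[437,310],[548,265],[587,250]])/2.9+[170,140]
t=plane("top",h[:1],13); f=plane("top",h[1:2],26); tip=plane("top",h[2:],2); print(t,f,tip)
s=cv2.imread("pics/scene0.png").astype(int)
m=(s[...,2]>90)&(s[...,1]<60)&(s[...,0]<60); m[:235]=0;m[270:]=0
ys,xs=np.nonzero(m); rc=cv2.minAreaRect(np.c_[xs,ys].astype(np.float32)); print(rc[0],plane("scene",[rc[0]],13))
im=cv2.imread("pics/top0.png").astype(int); m=(im[...,2]>60)&(im[...,1]<45)&(im[...,0]<45)&(im[...,2]>1.8*im[...,1]); m[:225]=0; m[255:]=0; m[:,:310]=0;m[:,365:]=0
ys,xs=np.nonzero(m); rc=cv2.minAreaRect(np.c_[xs,ys].astype(np.float32)); print(rc,plane("top",cv2.boxPoints(rc),20), plane("top",[rc[0]],20))
E
```

```text
[[ 640.23152414 -220.98059332   64.        ]
 [ 552.1294508  -334.18694537   64.        ]
 [ 454.54405258 -252.47497164   64.        ]
 [ 540.68908866 -144.51959599   64.        ]]
lip [ 497.61657062 -198.49728381   64.        ] rear [ 596.18048747 -277.58376934   64.        ] len 126.3705578760946 143.44913199880926 138.11346919526702
yaw -38.74313279706588 -38.233581491498626
org [ 553.9431408  -243.64172691]
lip [ 497.58624676 -198.83212422]
blue [ 570.88796027 -217.50988631]
orange [ 532.3019135  -266.03943396]
hinge [ 596.21081134 -277.24892894]
[[257.60469361 163.07620606]
 [244.78756482 190.20681691]
 [298.37494401 192.65084016]
 [305.04969079 165.00546864]
 [252.22574053 213.12165562]]
[[ 468.29819383 -418.17823288   13.        ]] [[ 501.10729467 -501.13893958   26.        ]] [[ 512.90143159 -533.79354112    2.        ]]
(303.149169921875, 250.65902709960938) [[ 483.55965159 -462.06505161   13.        ]]
((338.3965759277344, 239.2586212158203), (7.353160381317139, 37.29103088378906), 66.80140686035156) [[ 476.2939158  -416.11818164   20.        ]
 [ 507.53775134 -491.23277473   20.        ]
 [ 492.77822246 -497.31568296   20.        ]
 [ 461.62387022 -422.25888251   20.        ]] [[ 484.51933881 -456.66513194   20.        ]]
```

```bash
python3 -m pendant '[[[0.95,0.06,0],[0,0,-1],0.3],[[0.95,0.06,0],[0,0,-1],0.3],[[0.95,0.06,0],[0,0,-1],0.3],[[0.95,0.06,0],[0,0,-1],0.3],[[0.95,0.06,0],[0,0,-1],0.3],[[0.95,0.06,0],[0,0,-1],0.3],[[0.95,0.06,0],[0,0,-1],0.3],[[0.95,0.06,0],[0,0,-1],0.3],[[0.95,0.06,0],[0,0,-1],0.3],[[0.95,0.06,0],[0,0,-1],0.3]]'
python3 -m pendant '[[[0.93,0,-0.5],[0,0,-0.62],0.3],[[0.93,0,-0.5],[0,0,-0.62],0.3],[[0.93,0,-0.5],[0,0,-0.62],0.3],[[0,0,-0.7],[0,0,0],0.3],[[0,0,-0.7],[0,0,0],0.3],[[0,0,-0.7],[0,0,0],0.3],[[0,0,-0.1],[0,0,0],0.3],[[0,0,0],[0,0,0],0.3],[[0,0,0],[0,0,0],0.3],[[0,0,0],[0,0,0],0.3]]'
python3 - <<'E'
from h import *
a=bot.capture("scene");b=bot.capture("top");st()
g=lambda im,y,x:cv2.resize(im[y:y+130,x:x+130],None,fx=3,fy=3,interpolation=cv2.INTER_CUBIC)
cv2.imwrite("pics/c2.png",np.hstack([g(a,185,250),g(b,160,290)]))
E
```

```text
time: 0.93
tool_pos: [414.6, -490.6, 211.3]
tcp_rot: [3.142, 0.001, -0.959]
contact_force: [0.0, -1.2, -0.8]
grip_width: 59.6
finger_force: 0.0
time: 1.77
tool_pos: [497.5, -492.0, 102.7]
tcp_rot: [-3.141, -0.003, -1.177]
contact_force: [-0.6, 0.5, 0.5]
grip_width: 59.7
finger_force: 0.0
{'time': 1.867, 'joint_positions': [-0.889, 0.752, 1.12, -0.0, 1.267, 1.858], 'tool_pos': [497.404, -491.805, 102.651], 'tcp_rot': [-3.141, -0.003, -1.177], 'contact_force': [-0.535, 0.15, 0.965], 'grip_width': 59.358, 'finger_force': 0.0}
```

View pics/c2.png

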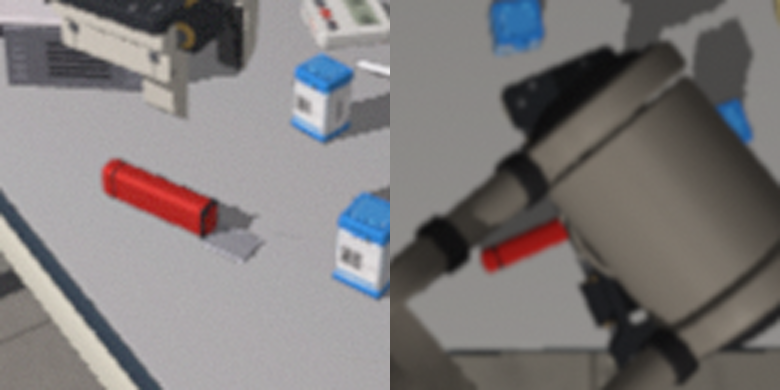

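The scene crop shows the handle clear, with its front bottom at about (318,264) and the blade tip near (332,270). The fingers are above it.

```bash
python3 - <<'E'
from h import *
p=lambda u,v,z:plane("scene",[[250+u/3,185+v/3]],z)[0].round(1)
print("tip corners",p(245,261,1.5),p(263,243,1.5),"handle front bottom",p(203,236,0),p(217,226,0),"tail top",p(104,165,22),p(122,158,26),"front top",p(190,206,26) , p(217,202,26))
print(proj("scene",[[470,-503,86],[525,-480,86]]), proj("scene",[[496.7,-490,26],[512.9,-533,2],[473,-432,26]]))
E
```

```text
tip corners [ 502.9 -536.7    1.5] [ 523.1 -529.2    1.5] handle front bottom [ 494.5 -499.7    0. ] [ 508.1 -496.6    0. ] tail top [ 464.  -420.4   22. ] [ 476. -425.   26.] front top [ 487.5 -494.5   26. ] [ 504.7 -501.1   26. ]
[[307.89935098 234.79830299]
 [325.07569176 219.49831716]] [[315.94154047 250.78228281]
 [334.68601333 268.82837957]
 [291.11299384 239.89686977]]
```

```bash
python3 -m pendant '[[[-0.05,0.05,-0.3],[0,0,0],0.3],[[0,0,-0.3],[0,0,0],0.3],[[0,0,-0.3],[0,0,0],0.3],[[0,0,-0.3],[0,0,0],0.3],[[0,0,-0.2],[0,0,0],0.3],[[0,0,0],[0,0,0],0.3],[[0,0,0],[0,0,0],0.3],[[0,0,0],[0,0,0],0.3],[[0,0,0],[0,0,0],0.3],[[0,0,0],[0,0,0],0.3]]'
python3 - <<'E'
from h import *
a=bot.capture("scene")
print(proj("scene",[[469,-502,43],[524,-479,43],[460,-507,43]])-[250,175])
cv2.imwrite("pics/c3.png",cv2.resize(a[175:305,250:400],None,fx=4,fy=4,interpolation=cv2.INTER_CUBIC))
E
```

```text
time: 2.7
tool_pos: [495.7, -489.9, 59.4]
tcp_rot: [-3.141, -0.001, -1.176]
contact_force: [0.6, -0.2, 0.2]
grip_width: 59.7
finger_force: 0.0
[[57.42457892 77.43526131]
 [74.11851918 61.65087602]
 [54.85667931 80.53999345]]
```

View pics/c3.png

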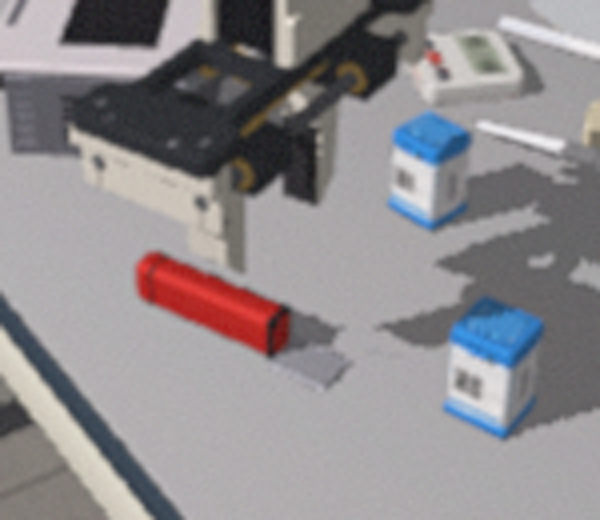

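```bash
python3 - <<'E'
from h import *
x=np.array([.384,-.923,0]);y=np.array([-.923,-.384,0])
c=np.array([495.7,-489.9,59.4])
for dz in(-17,49,100):
  print(dz,(proj("scene",[c+sx*37.5*x+sy*95*y+[0,0,dz] for sx,sy in((1,1),(-1,1),(1,-1),(-1,-1))])-[250,175]).round()*4)
print("fing",(proj("scene",[c+sx*9.5*x+sy*w*y+[0,0,-17] for sx,sy,w in((1,1,30),(-1,1,30),(1,1,49),(-1,1,49),(1,-1,30),(1,-1,49))])-[250,175]).round()*4)
c=np.array([497.5,-491.8,102.7])
for dz in (49,100): print("top",proj("top",[c+sx*37.5*x+sy*95*y+[0,0,dz] for sx,sy in((1,1),(-1,1),(1,-1),(-1,-1))]).round())
E
```

```text
-17 [[212. 420.]
 [ 80. 356.]
 [420. 208.]
 [300. 164.]]
49 [[208. 304.]
 [ 72. 244.]
 [428. 104.]
 [304.  60.]]
100 [[208. 208.]
 [ 64. 148.]
 [432.  16.]
 [304. -24.]]
fing [[244. 316.]
 [212. 304.]
 [220. 340.]
 [188. 324.]
 [312. 252.]
 [332. 236.]]
top [[399. 270.]
 [363. 285.]
 [359. 179.]
 [324. 194.]]
top [[404. 271.]
 [366. 288.]
 [362. 175.]
 [325. 191.]]
```

The image puts the fingertips about 20 mm higher than the model does, while the horizontal position agrees. I'll descend to the nominal grasp height and test by feel.

```bash
python3 -m pendant '[[[0,0,-0.3],[0,0,0],0.3],[[0,0,-0.3],[0,0,0],0.3],[[0,0,-0.3],[0,0,0],0.3],[[0,0,-0.25],[0,0,0],0.3],[[0,0,0],[0,0,0],0.3],[[0,0,0],[0,0,0],0.3],[[0,0,0],[0,0,0],0.3],[[0,0,0],[0,0,0],0.3],[[0,0,0],[0,0,0],0.3],[[0,0,0],[0,0,0],0.3]]'
python3 - <<'E'
from h import *
a=bot.capture("scene");st();o=bot.get_obs()
x=np.array([.384,-.923,0]);y=np.array([-.923,-.384,0]);c=o["tool_pos"]
print("fing",(proj("scene",[c+sx*9.5*x+sy*w*y+[0,0,-17] for sx,sy,w in((1,1,30),(-1,1,30),(1,1,49),(-1,1,49),(1,-1,30),(1,-1,49))])-[250,175]).round()*4)
cv2.imwrite("pics/c4.png",cv2.resize(a[175:305,250:400],None,fx=4,fy=4,interpolation=cv2.INTER_CUBIC))
E
```

```text
time: 3.58
tool_pos: [495.7, -489.8, 24.9]
tcp_rot: [-3.141, -0.001, -1.176]
contact_force: [-0.2, -0.8, -0.7]
grip_width: 59.5
finger_force: 0.0
{'time': 3.633, 'joint_positions': [-0.889, 0.825, 1.201, -0.0, 1.115, 1.858], 'tool_pos': [495.606, -489.756, 24.75], 'tcp_rot': [-3.142, -0.001, -1.176], 'contact_force': [-0.268, 0.09, -0.096], 'grip_width': 59.672, 'finger_force': 0.0}
fing [[244. 372.]
 [212. 356.]
 [220. 396.]
 [188. 380.]
 [308. 308.]
 [328. 288.]]
```

View pics/c4.png

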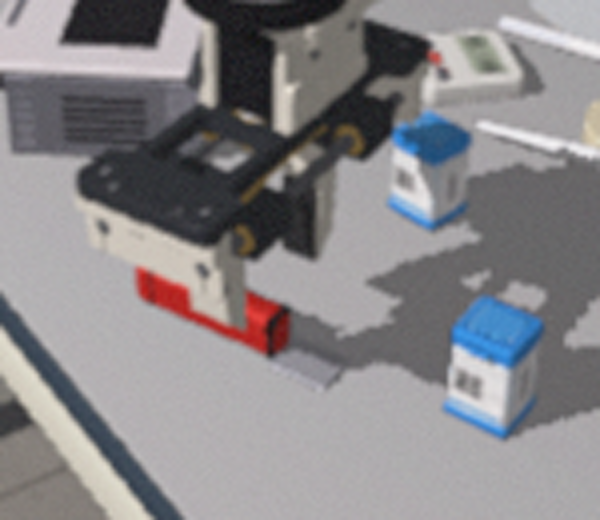

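The near fingertip appears at (217,325) across the handle face. Closing will show whether the pads bracket it.

```bash
python3 -m pendant '[[[0,0,0],[0,0,0],-0.2],[[0,0,0],[0,0,0],-0.4],[[0,0,0],[0,0,0],-0.6],[[0,0,0],[0,0,0],-1],[[0,0,0],[0,0,0],-1],[[0,0,0],[0,0,0],-1],[[0,0,0],[0,0,0],-1],[[0,0,0],[0,0,0],-1],[[0,0,0],[0,0,0],-1],[[0,0,0],[0,0,0],-1]]'
python3 - <<'E'
from h import *
a=bot.capture("scene");cv2.imwrite("pics/c5.png",cv2.resize(a[175:305,250:400],None,fx=4,fy=4,interpolation=cv2.INTER_CUBIC))
E
```

```text
time: 4.47
tool_pos: [495.5, -489.6, 24.3]
tcp_rot: [3.142, 0.0, -1.176]
contact_force: [-0.3, 0.5, -0.8]
grip_width: 1.2
finger_force: 0.0
```

```bash
python3 -m pendant '[[[0,0,-0.03],[0,0,0],-1],[[0,0,-0.03],[0,0,0],-1],[[0,0,-0.03],[0,0,0],-1],[[0,0,-0.03],[0,0,0],-1],[[0,0,-0.03],[0,0,0],-1],[[0,0,-0.03],[0,0,0],-1],[[0,0,0],[0,0,0],-1],[[0,0,0],[0,0,0],-1],[[0,0,0],[0,0,0],-1],[[0,0,0],[0,0,0],-1]]'
```

```text
time: 5.35
tool_pos: [495.5, -489.6, 19.0]
tcp_rot: [3.142, -0.0, -1.176]
contact_force: [-0.0, -0.0, -0.5]
grip_width: 0.6
finger_force: 0.0
```

View pics/c5.png

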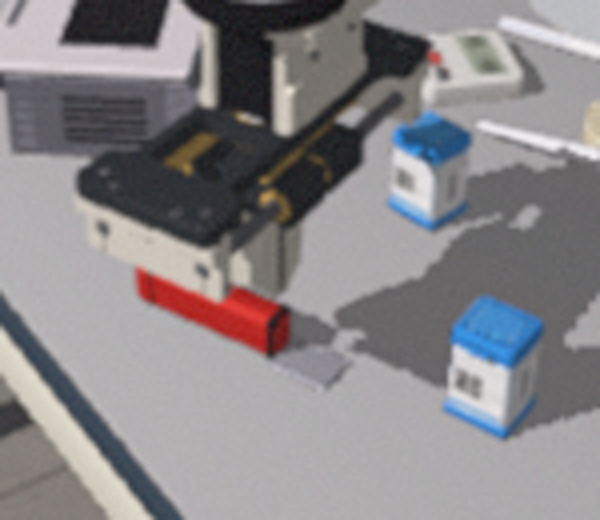

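The closed fingers appear at about (265,290), just over or behind the handle. I'll feel a few millimetres further down.

```bash
python3 -m pendant '[[[0,0,-0.03],[0,0,0],-1],[[0,0,-0.03],[0,0,0],-1],[[0,0,-0.03],[0,0,0],-1],[[0,0,0],[0,0,0],-1],[[0,0,0],[0,0,0],-1],[[0,0,0],[0,0,0],-1],[[0,0,0],[0,0,0],-1],[[0,0,0],[0,0,0],-1],[[0,0,0],[0,0,0],-1],[[0,0,0],[0,0,0],-1]]'
python3 - <<'E'
from h import *
a=bot.capture("scene");b=bot.capture("top");st()
cv2.imwrite("pics/c6.png",np.vstack([np.hstack([cv2.resize(a[190:290,270:370],None,fx=4,fy=4,interpolation=cv2.INTER_CUBIC),cv2.resize(b[170:270,290:390],None,fx=4,fy=4,interpolation=cv2.INTER_CUBIC)])]))
c=bot.get_obs()["tool_pos"]
print((proj("scene",[c-[0,0,17],c+[0,0,5]])-[270,190])*4,(proj("top",[c-[0,0,17],c+[0,0,100],c+[0,0,200]])-[290,170])*4)
E
```

```text
time: 6.18
tool_pos: [495.5, -489.6, 16.3]
tcp_rot: [3.141, 0.0, -1.176]
contact_force: [0.6, -0.4, -0.4]
grip_width: 0.1
finger_force: 0.0
{'time': 6.283, 'joint_positions': [-0.889, 0.835, 1.207, -0.0, 1.1, 1.858], 'tool_pos': [495.485, -489.626, 16.255], 'tcp_rot': [3.142, -0.0, -1.176], 'contact_force': [0.579, 0.328, -0.269], 'grip_width': 0.341, 'finger_force': 0.0}
[[181.36503862 284.01821592]
 [181.34427447 250.87627899]] [[250.14401692 257.06747868]
 [272.42301352 252.40897738]
 [295.92908714 247.49601315]]
```

View pics/c6.png

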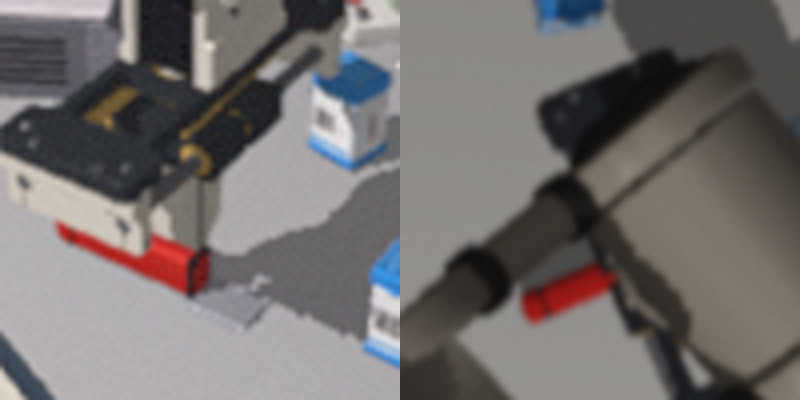

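The scene half shows the closed fingers at about (205,240), meeting the handle's top far edge. I'll compute from the open-finger pixels of the earlier view whether this is an xy or a z offset.

```bash
python3 - <<'E'
from h import *
x=np.array([.384,-.923]);y=np.array([-.923,-.384])
print("expect near inner +x corner z7.7",[495.6,-489.7]+9.5*x+30*y,"far inner +x",[495.6,-489.7]+9.5*x-30*y)
for z in(8,20,30,34,40):
  n=plane("scene",[[250+243/4,175+325/4],[250+320/4,175+258/4],[250+192/4,175+312/4]],z)
  q=(n[:,:2]-[495.6,-489.7]); print(z,n[:,:2].round().tolist(),"tool xy",np.c_[q@x,q@y].round().tolist())
# tool centre from joint angles: yaw of axis
print(np.arctan2(-489.7,495.6))
E
```

```text
expect near inner +x corner z7.7 [ 471.558  -509.9885] far inner +x [ 526.938  -486.9485]
8 [[490.0, -481.0], [555.0, -457.0], [474.0, -457.0]] tool xy [[-10.0, 1.0], [-7.0, -67.0], [-38.0, 8.0]]
20 [[483.0, -492.0], [546.0, -470.0], [467.0, -470.0]] tool xy [[-2.0, 13.0], [1.0, -54.0], [-30.0, 19.0]]
30 [[476.0, -502.0], [538.0, -480.0], [461.0, -480.0]] tool xy [[4.0, 23.0], [7.0, -43.0], [-22.0, 28.0]]
34 [[474.0, -506.0], [535.0, -484.0], [458.0, -484.0]] tool xy [[7.0, 26.0], [10.0, -39.0], [-19.0, 32.0]]
40 [[470.0, -512.0], [531.0, -490.0], [455.0, -490.0]] tool xy [[11.0, 32.0], [14.0, -32.0], [-15.0, 38.0]]
-0.779410211013535
```

At z≈38 all the finger pixels fit the known finger geometry, so the real tips are about 29 mm higher than tool_pos − 17. I'll open and descend by feel.

```bash
python3 -m pendant '[[[0,0,0],[0,0,0],0.1],[[0,0,0],[0,0,0],0.1],[[0,0,0],[0,0,0],0.1],[[0,0,0],[0,0,0],0.1],[[0,0,-0.1],[0,0,0],0.1],[[0,0,-0.1],[0,0,0],0.1],[[0,0,-0.1],[0,0,0],0.1],[[0,0,-0.1],[0,0,0],0.1],[[0,0,-0.1],[0,0,0],0.1],[[0,0,0],[0,0,0],0.1]]'
python3 -m pendant '[[[0,0,-0.05],[0,0,0],0.1],[[0,0,-0.05],[0,0,0],0.1],[[0,0,-0.05],[0,0,0],0.1],[[0,0,0],[0,0,0],-1],[[0,0,0],[0,0,0],-1],[[0,0,0],[0,0,0],-1],[[0,0,0],[0,0,0],-1],[[0,0,0],[0,0,0],-1],[[0,0,0],[0,0,0],-1],[[0,0,0],[0,0,0],-1]]'
python3 - <<'E'
from h import *
a=bot.capture("scene");cv2.imwrite("pics/s7.png",a);st()
E
```

```text
time: 7.12
tool_pos: [495.1, -489.2, 0.2]
tcp_rot: [3.141, 0.001, -1.176]
contact_force: [0.1, -0.6, 0.3]
grip_width: 50.4
finger_force: 0.0
time: 7.95
tool_pos: [495.5, -489.6, -3.2]
tcp_rot: [3.142, -0.0, -1.176]
contact_force: [1.2, 1.1, 0.1]
grip_width: 17.6
finger_force: 30.0
{'time': 8.0, 'joint_positions': [-0.889, 0.857, 1.219, -0.0, 1.065, 1.858], 'tool_pos': [495.549, -489.656, -3.129], 'tcp_rot': [3.142, -0.0, -1.176], 'contact_force': [0.785, -0.314, -0.17], 'grip_width': 17.771, 'finger_force': 29.989}
```

Gripped: width 17.8 mm, force 30 N. The blade's underside is therefore at reported z + 3. Next I lift and carry it to the front of the lip.

```bash
python3 -m pendant '[[[0,0,0.6],[0,0,0],-1],[[0,0,1],[0,0,0],-1],[[0,0,1],[0,0,0],-1],[[0,0,1],[0,0,0],-1],[[-0.13,0.92,0],[0,0,0.35],-1],[[-0.13,0.92,0],[0,0,0.35],-1],[[-0.13,0.92,0],[0,0,0.35],-1],[[-0.13,0.92,0],[0,0,0.35],-1],[[-0.13,0.92,0],[0,0,0.35],-1],[[-0.13,0.92,0],[0,0,0.35],-1]]'
python3 -m pendant '[[[-0.13,0.92,0],[0,0,0.35],-1],[[-0.13,0.92,0],[0,0,0.35],-1],[[-0.13,0.92,0],[0,0,0.35],-1],[[-0.13,0.92,0],[0,0,0.35],-1],[[-0.13,0.92,0],[0,0,0.35],-1],[[-0.13,0.92,0],[0,0,0.35],-1],[[0,0,-0.4],[0,0,0],-1],[[0,0,-0.4],[0,0,0],-1],[[0,0,-0.4],[0,0,0],-1],[[0,0,0],[0,0,0],-1]]'
python3 - <<'E'
from h import *
a=bot.capture("scene");b=bot.capture("top");cv2.imwrite("pics/s8.png",a);st()
x=np.array([.782,-.623,0]);c=bot.get_obs()["tool_pos"]; t=c+44*x
print(proj("scene",[[*t[:2],c[2]+3]]),proj("top",[[*t[:2],c[2]+3]]))
cv2.imwrite("pics/c8.png",np.hstack([cv2.resize(a[110:240,190:320],None,fx=3,fy=3,interpolation=cv2.INTER_CUBIC),cv2.resize(b[130:260,160:290],None,fx=3,fy=3,interpolation=cv2.INTER_CUBIC)]))
E
```

```text
time: 8.83
tool_pos: [471.6, -322.6, 104.7]
tcp_rot: [3.141, 0.0, -0.923]
contact_force: [0.3, -0.3, -1.0]
grip_width: 17.9
finger_force: 30.0
time: 9.67
tool_pos: [447.4, -157.5, 67.1]
tcp_rot: [3.141, 0.003, -0.672]
contact_force: [-1.5, 0.1, -2.0]
grip_width: 17.5
finger_force: 30.0
{'time': 9.767, 'joint_positions': [-0.501, 0.429, 1.846, -0.0, 0.867, 1.743], 'tool_pos': [448.551, -158.338, 68.765], 'tcp_rot': [3.141, 0.001, -0.672], 'contact_force': [-0.012, 0.139, -1.297], 'grip_width': 17.6, 'finger_force': 29.988}
[[243.65787437 172.51171644]] [[208.72898414 241.05108355]]
```

View pics/c8.png

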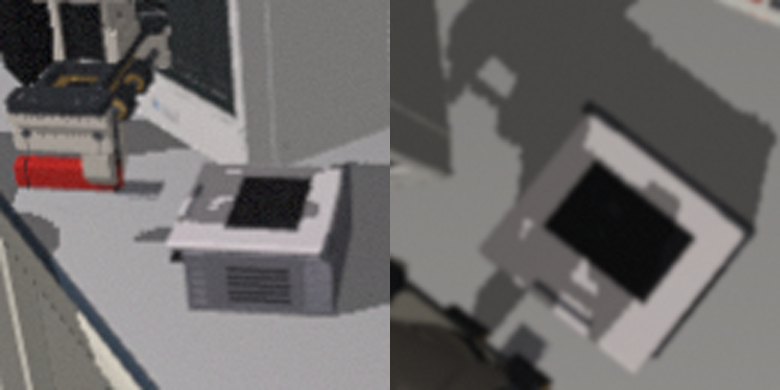

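Tip prediction matches the picture: scene (244,172.7), top (210,240.7). The blade is level. Now the lip distance from both views.

```bash
python3 - <<'E'
from h import *
A=plane("top",[[(482-390)/3+160,250/3+130],[(640-390)/3+160,372/3+130]],64)[:,:2]
B=plane("scene",[[190+200/3,110+165/3],[190+170/3,110+241/3]],64)[:,:2]
B2=plane("scene",[[190+170/3,110+249/3]],56)[:,:2]
c=np.array([448.55,-158.34]);x=np.array([np.cos(-.672),np.sin(-.672)]);y=np.array([-x[1],x[0]]);t=c+44*x
for L in(A,B,B2): print(L.round(1).tolist(),"rel tip along x",((L-t)@x).round(1),"y",((L-t)@y).round(1))
for L in(A,B): d=L[0]-L[1]; print(np.arctan2(d[1],d[0])-np.pi/2, np.linalg.norm(d))
E
```

```text
[[540.9, -146.6], [455.5, -255.8]] rel tip along x [21.  22.1] y [ 66.7 -71.9]
[[534.2, -152.7], [457.4, -256.6]] rel tip along x [19.5 24.1] y [ 57.7 -71.3]
[[457.3, -255.1]] rel tip along x [23.1] y [-70.3]
-0.6637719458706983 138.62965497176884
-0.6362587240787876 129.13106664085274
```

```bash
python3 -m pendant '[[[0,0,-0.24],[0,0,0],-1],[[0,0,-0.25],[0,0,0],-1],[[0,0,-0.24],[0,0,0],-1],[[0,0,0],[0,0,0],-1],[[0.21,-0.165,0],[0,0,0],-1],[[0.21,-0.165,0],[0,0,0],-1],[[0.21,-0.165,0],[0,0,0],-1],[[0.14,-0.11,0],[0,0,0],-1],[[0.07,-0.055,0],[0,0,0],-1],[[0,0,0],[0,0,0],-1]]'
```

```text
time: 10.6
tool_pos: [472.0, -176.9, 46.2]
tcp_rot: [3.141, 0.007, -0.672]
contact_force: [-5.5, 4.8, 3.3]
grip_width: 17.5
finger_force: 30.0
```

Travel and force show the tip is in the slit against the back. I'll lift along the arc.

```bash
python3 -m pendant '[[[-0.03,0.025,0.05],[0,0,0],-1],[[0,0,0.1],[0,0,0],-1],[[0,0,0.22],[0,0,0],-1],[[0.01,-0.01,0.22],[0,0,0],-1],[[0.02,-0.015,0.22],[0,0,0],-1],[[0.03,-0.02,0.22],[0,0,0],-1],[[0.03,-0.025,0.22],[0,0,0],-1],[[0.05,-0.035,0.22],[0,0,0],-1],[[0.05,-0.04,0.2],[0,0,0],-1],[[0,0,0],[0,0,0],-1]]'
python3 - <<'E'
from h import *
a=bot.capture("scene");cv2.imwrite("pics/s9.png",a);st()
cv2.imwrite("pics/c9.png",cv2.resize(a[90:240,180:330],None,fx=4,fy=4,interpolation=cv2.INTER_CUBIC))
E
```

```text
time: 11.43
tool_pos: [479.9, -182.6, 98.7]
tcp_rot: [-3.141, -0.003, -0.672]
contact_force: [0.5, -0.5, -1.5]
grip_width: 17.9
finger_force: 30.0
{'time': 11.483, 'joint_positions': [-0.513, 0.442, 1.717, -0.0, 0.979, 1.731], 'tool_pos': [479.639, -182.368, 98.032], 'tcp_rot': [-3.141, -0.003, -0.673], 'contact_force': [0.368, -0.885, -1.456], 'grip_width': 17.779, 'finger_force': 29.999}
```

View pics/c9.png

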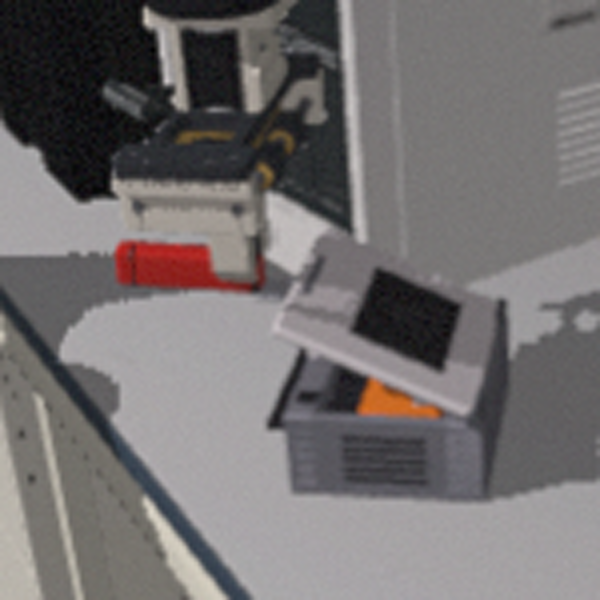

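The cover is levered to about 0.4 rad, with its front edge at (275,330) in the crop and the orange pack visible. I'll continue along the arc.

```bash
python3 -m pendant '[[[0.136,-0.108,0.3],[0,0,0],-1],[[0.136,-0.108,0.3],[0,0,0],-1],[[0.136,-0.108,0.3],[0,0,0],-1],[[0.177,-0.141,0.224],[0,0,0],-1],[[0.177,-0.141,0.224],[0,0,0],-1],[[0.177,-0.141,0.224],[0,0,0],-1],[[0.196,-0.155,0.14],[0,0,0],-1],[[0.196,-0.155,0.14],[0,0,0],-1],[[0.196,-0.155,0.14],[0,0,0],-1],[[0.196,-0.155,0.14],[0,0,0],-1]]'
python3 - <<'E'
from h import *
a=bot.capture("scene");cv2.imwrite("pics/s10.png",a);st()
b=bot.capture("top");cv2.imwrite("pics/t10.png",b)
# visible orange pixels / predicted lip corner for several angles
o=np.array([553.9,-243.6]);x=np.array([np.cos(-.67),np.sin(-.67)]);y=np.array([-x[1],x[0]])
for im,n in((a,"scene"),(b,"top")):
  h=cv2.cvtColor(im,cv2.COLOR_BGR2HSV)
  m=cv2.inRange(h,(8,150,100),(20,255,255)); nn,l,s,c=cv2.connectedComponentsWithStats(m); print(n,[(s[i].tolist(),c[i].round().tolist()) for i in range(1,nn) if s[i,4]>25])
  P=lambda X,Y,Z:[*(o+X*x+Y*y),Z]
  print([ (an,proj(n,[P(54-126*np.cos(an),Y,60+126*np.sin(an)) for Y in(-70,70)]).round().tolist()) for an in(.6,.9,1.2,1.5)], "orange exp",proj(n,[P(-3,-31,53)]).round().tolist())
E
```

```text
time: 12.32
tool_pos: [530.2, -222.6, 160.6]
tcp_rot: [3.141, 0.002, -0.672]
contact_force: [-1.7, 1.4, -2.8]
grip_width: 18.2
finger_force: 30.0
{'time': 12.367, 'joint_positions': [-0.531, 0.478, 1.455, -0.0, 1.207, 1.712], 'tool_pos': [531.571, -223.748, 161.452], 'tcp_rot': [-3.141, -0.001, -0.673], 'contact_force': [0.14, -0.652, -1.075], 'grip_width': 17.889, 'finger_force': 29.999}
scene [([130, 91, 11, 5, 35], [135.0, 93.0]), ([478, 164, 19, 14, 179], [486.0, 170.0]), ([269, 183, 23, 11, 170], [279.0, 188.0])]
[(0.6, [[252.0, 165.0], [264.0, 140.0]]), (0.9, [[262.0, 154.0], [273.0, 130.0]]), (1.2, [[276.0, 147.0], [286.0, 123.0]]), (1.5, [[293.0, 144.0], [301.0, 121.0]])] orange exp [[277.0, 187.0]]
top [([614, 19, 9, 21, 45], [616.0, 29.0]), ([599, 50, 41, 7, 83], [619.0, 54.0]), ([592, 95, 48, 70, 1905], [611.0, 131.0]), ([241, 206, 22, 17, 99], [249.0, 214.0])]
[(0.6, [[245.0, 246.0], [189.0, 202.0]]), (0.9, [[252.0, 236.0], [194.0, 191.0]]), (1.2, [[262.0, 222.0], [203.0, 176.0]]), (1.5, [[274.0, 206.0], [215.0, 160.0]])] orange exp [[249.0, 217.0]]
```

The tip geometry implies the cover is at about 1.25 rad or more. I'll push it on to about 1.5, retreat and carry the blade back.

```bash
python3 -m pendant '[[[0.17,-0.135,0.05],[0,0,0],-1],[[0.17,-0.135,0.05],[0,0,0],-1],[[0.17,-0.135,0.05],[0,0,0],-1],[[0.17,-0.135,0.05],[0,0,0],-1],[[0,0,0],[0,0,0],-1],[[-0.2,0.16,0.0],[0,0,0],-1],[[-0.5,0.4,0.2],[0,0,0],-1],[[-0.5,0.4,0.4],[0,0,0],-1],[[-0.5,0.4,0.4],[0,0,0],-1],[[0,0,0],[0,0,0],-1]]'
python3 - <<'E'
from h import *
st(); a=bot.capture("scene")
o=np.array([553.9,-243.6]);x=np.array([np.cos(-.67),np.sin(-.67)]);y=np.array([-x[1],x[0]])
P=lambda X,Y,Z:[*(o+X*x+Y*y),Z]
# sample gray along near side at several cover angles (mid-thickness edge line, Y=-70 -> slightly inside)
g=cv2.cvtColor(a,cv2.COLOR_BGR2GRAY)
for an in np.arange(1,1.6,.05):
  q=proj("scene",[P(54-r*np.cos(an),-66,60+r*np.sin(an)) for r in range(60,124,8)]).round().astype(int); print(round(an,2),[int(g[v,u]) for u,v in q])
E
```

```text
time: 13.25
tool_pos: [498.3, -196.6, 199.4]
tcp_rot: [-3.141, -0.002, -0.672]
contact_force: [1.1, -0.7, -0.8]
grip_width: 17.8
finger_force: 30.0
{'time': 13.25, 'joint_positions': [-0.519, 0.37, 1.517, 0.0, 1.252, 1.723], 'tool_pos': [498.312, -196.55, 199.36], 'tcp_rot': [-3.141, -0.002, -0.672], 'contact_force': [1.075, -0.688, -0.776], 'grip_width': 17.831, 'finger_force': 30.0}
1.0 [76, 87, 113, 120, 118, 115, 130, 175]
1.05 [74, 90, 147, 117, 121, 121, 119, 130]
1.1 [75, 93, 141, 125, 119, 118, 117, 118]
1.15 [87, 101, 147, 119, 128, 119, 119, 117]
1.2 [134, 102, 157, 119, 120, 132, 132, 119]
1.25 [84, 120, 157, 118, 113, 121, 117, 127]
1.3 [84, 119, 159, 119, 118, 119, 118, 116]
1.35 [81, 118, 155, 120, 120, 118, 128, 117]
1.4 [155, 157, 158, 119, 121, 117, 158, 118]
1.45 [168, 176, 180, 154, 178, 161, 185, 160]
1.5 [139, 128, 148, 139, 126, 145, 134, 124]
1.55 [116, 110, 103, 100, 87, 98, 100, 103]
1.6 [77, 55, 47, 27, 28, 38, 71, 94]
```

The bright cover edge sits at about 1.45 rad, so it is fully open. Returning the blade to its place.

```bash
python3 -m pendant '[[[-0.01,-0.98,0],[0,0,-0.42],-1],[[-0.01,-0.98,0],[0,0,-0.42],-1],[[-0.01,-0.98,0],[0,0,-0.42],-1],[[-0.01,-0.98,0],[0,0,-0.42],-1],[[-0.01,-0.98,0],[0,0,-0.42],-1],[[-0.01,-0.98,0],[0,0,-0.42],-1],[[-0.01,-0.98,0],[0,0,-0.42],-1],[[-0.01,-0.98,-0.4],[0,0,-0.42],-1],[[-0.01,-0.98,-0.8],[0,0,-0.42],-1],[[-0.01,-0.98,-0.8],[0,0,-0.42],-1]]'
python3 -m pendant '[[[0,0,-0.9],[0,0,0],-1],[[0,0,-0.9],[0,0,0],-1],[[0,0,-0.9],[0,0,0],-1],[[0,0,-0.8],[0,0,0],-1],[[0,0,-0.5],[0,0,0],-1],[[0,0,-0.3],[0,0,0],-1],[[0,0,-0.1],[0,0,0],-1],[[0,0,0],[0,0,0],-1],[[0,0,0],[0,0,0],-1],[[0,0,0],[0,0,0],-1]]'
```

```text
time: 14.13
tool_pos: [497.0, -494.6, 136.3]
tcp_rot: [-3.141, -0.003, -1.179]
contact_force: [0.4, -0.8, -1.4]
grip_width: 17.8
finger_force: 30.0
time: 14.97
tool_pos: [497.5, -493.1, 6.5]
tcp_rot: [-3.141, -0.003, -1.176]
contact_force: [0.3, 0.1, -1.6]
grip_width: 17.8
finger_force: 30.0
```

```bash
python3 -m pendant '[[[0,0,-0.1],[0,0,0],-1],[[0,0,-0.1],[0,0,0],-1],[[0,0,-0.06],[0,0,0],-1],[[0,0,-0.03],[0,0,0],-1],[[0,0,0],[0,0,0],-1],[[0,0,0],[0,0,0],-0.4],[[0,0,0],[0,0,0],-0.2],[[0,0,0],[0,0,0],0],[[0,0,0],[0,0,0],0],[[0,0,0],[0,0,0],0]]'
python3 - <<'E'
from h import *
st()
# org in world; targets
o=np.array([553.9,-243.6]);a=-.67;x=np.array([np.cos(a),np.sin(a)]);y=np.array([-x[1],x[0]])
for n,Y in(("blue",31),("orange",-31)):
  for X in(-3,-12,-18): print(n,X,(o+X*x+Y*y).round(1))
E
```

```text
time: 15.8
tool_pos: [496.7, -492.2, -4.0]
tcp_rot: [3.141, 0.0, -1.176]
contact_force: [0.2, -0.4, 0.6]
grip_width: 44.0
finger_force: 0.0
{'time': 15.8, 'joint_positions': [-0.89, 0.863, 1.209, -0.0, 1.07, 1.857], 'tool_pos': [496.719, -492.2, -4.02], 'tcp_rot': [3.141, 0.0, -1.176], 'contact_force': [0.227, -0.37, 0.604], 'grip_width': 43.96, 'finger_force': 0.0}
blue -3 [ 570.8 -217.4]
blue -12 [ 563.7 -211.8]
blue -18 [ 559.  -208.1]
orange -3 [ 532.3 -266. ]
orange -12 [ 525.2 -260.4]
orange -18 [ 520.5 -256.7]
```

```bash
python3 -m pendant '[[[0,0,0.5],[0,0,0],0],[[0,0,1],[0,0,0],0],[[0,0,1],[0,0,0],0],[[0,0,1],[0,0,0],0],[[0,0,1],[0,0,0],0],[[0,0,1],[0,0,0],0],[[0,0,1],[0,0,0],0],[[0,0,0.3],[0,0,0],0],[[0.12,0.97,0],[0,0,0.53],0],[[0.12,0.97,0],[0,0,0.53],-1]]'
python3 - <<'E'
from h import *
a=bot.capture("scene");im=a.astype(int);m=(im[...,2]>90)&(im[...,1]<60)&(im[...,0]<60); m[:225]=0;m[290:]=0;m[:,:270]=0;m[:,345:]=0
ys,xs=np.nonzero(m); print(len(xs),cv2.minAreaRect(np.c_[xs,ys].astype(np.float32)))
s=cv2.imread("pics/scene0.png").astype(int);m=(s[...,2]>90)&(s[...,1]<60)&(s[...,0]<60); m[:225]=0;m[290:]=0;m[:,:270]=0;m[:,345:]=0
ys,xs=np.nonzero(m); print(len(xs),cv2.minAreaRect(np.c_[xs,ys].astype(np.float32)))
E
python3 -m pendant '[[[0.12,0.97,0],[0,0,0.53],-1],[[0.12,0.97,0],[0,0,0.53],-1],[[0.12,0.97,0],[0,0,0.53],-1],[[0.12,0.97,0],[0,0,0.53],-1],[[0.12,0.97,0],[0,0,0.53],-1],[[0.12,0.97,0],[0,0,0.53],-1],[[0,0,0],[0,0,0],-1],[[0,0,-0.6],[0,0,0],-1],[[0,0,-0.8],[0,0,0],-1],[[0,0,-0.6],[0,0,0],-1]]'
```

```text
time: 16.63
tool_pos: [503.5, -434.7, 200.1]
tcp_rot: [-3.141, -0.001, -1.049]
contact_force: [0.7, 1.7, -0.5]
grip_width: 42.5
finger_force: 0.0
404 ((304.27740478515625, 250.98973083496094), (40.55268859863281, 11.834762573242188), 24.443954467773438)
382 ((303.149169921875, 250.65902709960938), (40.19640350341797, 12.08182430267334), 23.629377365112305)
time: 17.52
tool_pos: [525.2, -259.4, 138.6]
tcp_rot: [3.141, 0.001, -0.668]
contact_force: [-0.3, -0.1, -0.2]
grip_width: 0.3
finger_force: 0.0
```

The blade lies flat as it did at first. Descending onto the orange pack.

```bash
python3 -m pendant '[[[0,0,-0.6],[0,0,0],-1],[[0,0,-0.7],[0,0,0],-1],[[0,0,-0.7],[0,0,0],-1],[[0,0,-0.5],[0,0,0],-1],[[0,0,-0.2],[0,0,0],-1],[[0,0,-0.1],[0,0,0],-1],[[0,0,-0.1],[0,0,0],-1],[[0,0,-0.05],[0,0,0],-1],[[0,0,-0.05],[0,0,0],-1],[[0,0,0],[0,0,0],-1]]'
```

```text
time: 18.35
tool_pos: [525.9, -259.6, 50.7]
tcp_rot: [-3.142, -0.001, -0.668]
contact_force: [-0.0, 0.4, 0.3]
grip_width: 0.2
finger_force: 0.0
```

```bash
python3 -m pendant '[[[0,0,-0.05],[0,0,0],-1],[[0,0,-0.05],[0,0,0],-1],[[0,0,-0.05],[0,0,0],-1],[[0,0,-0.05],[0,0,0],-1],[[0,0,-0.05],[0,0,0],-1],[[0,0,-0.05],[0,0,0],-1],[[0,0,0],[0,0,0],-1],[[0,0,0],[0,0,0],-1],[[0,0,0],[0,0,0],-1],[[0,0,0],[0,0,0],-1]]'
```

```text
time: 19.18
tool_pos: [525.6, -259.4, 41.3]
tcp_rot: [3.142, -0.0, -0.668]
contact_force: [0.0, -0.3, -0.1]
grip_width: 0.5
finger_force: 0.0
```

```bash
python3 -m pendant '[[[0,0,-0.04],[0,0,0],-1],[[0,0,-0.04],[0,0,0],-1],[[0,0,-0.04],[0,0,0],-1],[[0,0,-0.04],[0,0,0],-1],[[0,0,-0.04],[0,0,0],-1],[[0,0,0],[0,0,0],-1],[[0,0,0],[0,0,0],-1],[[0,0,0],[0,0,0],-1],[[0,0,0],[0,0,0],-1],[[0,0,0],[0,0,0],-1]]'
```

```text
time: 20.02
tool_pos: [525.6, -259.5, 35.8]
tcp_rot: [3.142, -0.0, -0.668]
contact_force: [-1.7, 1.0, 6.3]
grip_width: 0.6
finger_force: 2.8
```

```bash
python3 -m pendant '[[[0,0,-0.04],[0,0,0],-1],[[0,0,0],[0,0,0],-1],[[0,0,-0.04],[0,0,0],-1],[[0,0,0],[0,0,0],-1],[[0,0,-0.04],[0,0,0],-1],[[0,0,0],[0,0,0],-1],[[0,0,-0.03],[0,0,0],-1],[[0,0,0],[0,0,0],-1],[[0,0,0],[0,0,0],-1],[[0,0,0],[0,0,0],-1]]'
```

```text
time: 20.85
tool_pos: [525.6, -259.5, 31.5]
tcp_rot: [3.141, -0.001, -0.668]
contact_force: [-1.8, 1.0, 7.1]
grip_width: 0.2
finger_force: 3.4
```

```bash
python3 -m pendant '[[[0,0,-0.04],[0,0,0],-1],[[0,0,0],[0,0,0],-1],[[0,0,-0.04],[0,0,0],-1],[[0,0,0],[0,0,0],-1],[[0,0,-0.04],[0,0,0],-1],[[0,0,0],[0,0,0],-1],[[0,0,-0.03],[0,0,0],-1],[[0,0,0],[0,0,0],-1],[[0,0,0],[0,0,0],-1],[[0,0,0],[0,0,0],-1]]'
```

```text
time: 21.68
tool_pos: [525.7, -259.5, 28.3]
tcp_rot: [3.141, -0.001, -0.667]
contact_force: [-4.8, 3.1, 17.1]
grip_width: 0.5
finger_force: 8.4
```

```bash
python3 -m pendant '[[[0,0,-0.03],[0,0,0],-1],[[0,0,0],[0,0,0],-1],[[0,0,-0.02],[0,0,0],-1],[[0,0,0],[0,0,0],-1],[[0,0,0],[0,0,0],-1],[[0,0,0],[0,0,0],-1],[[0,0,0],[0,0,0],-1],[[0,0,0],[0,0,0],-1],[[0,0,0],[0,0,0],-1],[[0,0,0],[0,0,0],-1]]'
```

```text
time: 22.52
tool_pos: [525.7, -259.5, 28.2]
tcp_rot: [3.141, -0.002, -0.667]
contact_force: [-9.4, 4.5, 27.1]
grip_width: 0.5
finger_force: 13.5
```

Hard stop at 27 N with no further travel, so the orange pack is home. Moving to blue.

```bash
python3 -m pendant '[[[0,0,0.4],[0,0,0],-1],[[0,0,0.6],[0,0,0],-1],[[0.3,0.38,0],[0,0,0],-1],[[0.4,0.5,0],[0,0,0],-1],[[0.4,0.5,0],[0,0,0],-1],[[0.18,0.23,0],[0,0,0],-1],[[0,0,-0.2],[0,0,0],-1],[[0,0,-0.2],[0,0,0],-1],[[0,0,0],[0,0,0],-1],[[0,0,0],[0,0,0],-1]]'
python3 -m pendant '[[[0,0,-0.04],[0,0,0],-1],[[0,0,-0.04],[0,0,0],-1],[[0,0,-0.04],[0,0,0],-1],[[0,0,-0.04],[0,0,0],-1],[[0,0,-0.04],[0,0,0],-1],[[0,0,0],[0,0,0],-1],[[0,0,0],[0,0,0],-1],[[0,0,0],[0,0,0],-1],[[0,0,0],[0,0,0],-1],[[0,0,0],[0,0,0],-1]]'
```

```text
time: 23.35
tool_pos: [564.4, -211.8, 42.0]
tcp_rot: [3.141, -0.001, -0.668]
contact_force: [1.7, -4.5, -2.3]
grip_width: 0.6
finger_force: 0.0
time: 24.18
tool_pos: [564.4, -211.7, 37.4]
tcp_rot: [3.142, -0.002, -0.668]
contact_force: [0.4, -5.5, 5.2]
grip_width: 0.4
finger_force: 1.6
```

A −5 N sideways force suggests the gripper body is brushing the instrument on that side. I'll shift about 7 mm away and continue.

```bash
python3 -m pendant '[[[0,0,0.2],[0,0,0],-1],[[-0.07,-0.09,0],[0,0,0],-1],[[-0.07,-0.09,0],[0,0,0],-1],[[0,0,0],[0,0,0],-1],[[0,0,0],[0,0,0],-1],[[0,0,0],[0,0,0],-1],[[0,0,0],[0,0,0],-1],[[0,0,0],[0,0,0],-1],[[0,0,0],[0,0,0],-1],[[0,0,0],[0,0,0],-1]]'
python3 -c "
from h import *
st();print(bot.get_obs()['moment'])"
```

```text
time: 25.02
tool_pos: [559.8, -216.4, 42.7]
tcp_rot: [3.141, 0.0, -0.667]
contact_force: [0.4, -0.2, 0.7]
grip_width: 0.4
finger_force: 0.0
{'time': 25.017, 'joint_positions': [-0.497, 0.65, 1.513, -0.0, 0.979, 1.742], 'tool_pos': [559.795, -216.429, 42.661], 'tcp_rot': [3.141, 0.0, -0.667], 'contact_force': [0.428, -0.171, 0.718], 'grip_width': 0.373, 'finger_force': 0.0}
[0.0833763  0.04519217 0.05432626]
```

```bash
python3 -m pendant '[[[0,0,-0.06],[0,0,0],-1],[[0,0,-0.06],[0,0,0],-1],[[0,0,-0.06],[0,0,0],-1],[[0,0,-0.06],[0,0,0],-1],[[0,0,-0.04],[0,0,0],-1],[[0,0,-0.04],[0,0,0],-1],[[0,0,0],[0,0,0],-1],[[0,0,0],[0,0,0],-1],[[0,0,0],[0,0,0],-1],[[0,0,0],[0,0,0],-1]]'
```

```text
time: 25.85
tool_pos: [559.8, -216.5, 33.4]
tcp_rot: [3.142, -0.0, -0.668]
contact_force: [-1.2, 1.6, 5.4]
grip_width: 0.2
finger_force: 2.7
```

```bash
python3 -m pendant '[[[0,0,-0.04],[0,0,0],-1],[[0,0,0],[0,0,0],-1],[[0,0,-0.04],[0,0,0],-1],[[0,0,0],[0,0,0],-1],[[0,0,-0.04],[0,0,0],-1],[[0,0,0],[0,0,0],-1],[[0,0,-0.03],[0,0,0],-1],[[0,0,0],[0,0,0],-1],[[0,0,0],[0,0,0],-1],[[0,0,0],[0,0,0],-1]]'
```

```text
time: 26.68
tool_pos: [559.8, -216.5, 28.8]
tcp_rot: [3.142, -0.0, -0.668]
contact_force: [-2.0, 0.6, 4.5]
grip_width: 0.3
finger_force: 2.6
```

```bash
python3 -m pendant '[[[0,0,-0.04],[0,0,0],-1],[[0,0,0],[0,0,0],-1],[[0,0,-0.04],[0,0,0],-1],[[0,0,0],[0,0,0],-1],[[0,0,-0.04],[0,0,0],-1],[[0,0,0],[0,0,0],-1],[[0,0,-0.03],[0,0,0],-1],[[0,0,0],[0,0,0],-1],[[0,0,0],[0,0,0],-1],[[0,0,0],[0,0,0],-1]]'
```

```text
time: 27.52
tool_pos: [559.8, -216.5, 24.3]
tcp_rot: [3.142, -0.0, -0.668]
contact_force: [-2.0, 0.5, 4.5]
grip_width: 0.6
finger_force: 2.6
```

```bash
python3 -m pendant '[[[0,0,-0.04],[0,0,0],-1],[[0,0,0],[0,0,0],-1],[[0,0,-0.04],[0,0,0],-1],[[0,0,0],[0,0,0],-1],[[0,0,-0.04],[0,0,0],-1],[[0,0,0],[0,0,0],-1],[[0,0,-0.03],[0,0,0],-1],[[0,0,0],[0,0,0],-1],[[0,0,0],[0,0,0],-1],[[0,0,0],[0,0,0],-1]]'
```

```text
time: 28.35
tool_pos: [559.8, -216.5, 19.9]
tcp_rot: [3.142, -0.0, -0.668]
contact_force: [-1.7, 1.5, 6.0]
grip_width: 0.6
finger_force: 3.2
```

```bash
python3 -m pendant '[[[0,0,-0.04],[0,0,0],-1],[[0,0,0],[0,0,0],-1],[[0,0,-0.04],[0,0,0],-1],[[0,0,0],[0,0,0],-1],[[0,0,-0.04],[0,0,0],-1],[[0,0,0],[0,0,0],-1],[[0,0,0],[0,0,0],-1],[[0,0,0],[0,0,0],-1],[[0,0,0],[0,0,0],-1],[[0,0,0],[0,0,0],-1]]'
```

```text
time: 29.18
tool_pos: [559.9, -216.6, 19.5]
tcp_rot: [3.142, -0.002, -0.667]
contact_force: [-10.1, 4.9, 29.6]
grip_width: 0.6
finger_force: 14.6
```

The blue pack is hard home at 30 N. Now up, over and behind the cover.

```bash
python3 -m pendant '[[[0,0,0.3],[0,0,0],-1],[[0,0,0.9],[0,0,0],-1],[[0,0,1],[0,0,0],-1],[[0,0,1],[0,0,0],-1],[[0,0,1],[0,0,0],-1],[[0,0,1],[0,0,0],-1],[[0,0,0.9],[0,0,0],-1],[[0.3,-0.6,0],[0,0,0],-1],[[0.5,-0.9,0],[0,0,0],-1],[[0.5,-0.9,0],[0,0,0],-1]]'
python3 -m pendant '[[[0.5,-0.9,0],[0,0,0],-1],[[0.07,-0.1,0],[0,0,0],-1],[[0,0,0],[0,0,0],-1],[[0,0,-0.4],[0,0,0],-1],[[0,0,-0.5],[0,0,0],-1],[[0,0,-0.5],[0,0,0],-1],[[0,0,-0.4],[0,0,0],-1],[[0,0,0],[0,0,0],-1],[[0,0,0],[0,0,0],-1],[[0,0,0],[0,0,0],-1]]'
```

```text
time: 30.02
tool_pos: [599.5, -288.9, 199.9]
tcp_rot: [-3.141, -0.002, -0.666]
contact_force: [0.4, 0.1, -0.3]
grip_width: 0.5
finger_force: 0.0
time: 30.85
tool_pos: [616.2, -318.1, 146.1]
tcp_rot: [-3.141, -0.001, -0.667]
contact_force: [0.5, -0.6, 0.6]
grip_width: 0.1
finger_force: 0.0
```

```bash
python3 -m pendant '[[[-0.186,0.147,0],[0,0,0],-1],[[-0.186,0.147,0],[0,0,0],-1],[[-0.186,0.147,0],[0,0,0],-1],[[-0.186,0.147,0],[0,0,0],-1],[[-0.186,0.147,0],[0,0,0],-1],[[-0.186,0.147,-0.04],[0,0,0],-1],[[-0.186,0.147,-0.04],[0,0,0],-1],[[-0.186,0.147,-0.04],[0,0,0],-1],[[-0.186,0.147,-0.04],[0,0,0],-1],[[0,0,0],[0,0,0],-1]]'
```

```text
time: 31.68
tool_pos: [564.8, -278.0, 140.5]
tcp_rot: [3.142, 0.0, -0.667]
contact_force: [-0.6, -0.4, 0.1]
grip_width: 0.4
finger_force: 0.1
```

```bash
python3 -m pendant '[[[-0.222,0.176,-0.14],[0,0,0],-1],[[-0.222,0.176,-0.14],[0,0,0],-1],[[-0.222,0.176,-0.14],[0,0,0],-1],[[-0.183,0.145,-0.233],[0,0,0],-1],[[-0.183,0.145,-0.233],[0,0,0],-1],[[-0.183,0.145,-0.233],[0,0,0],-1],[[-0.123,0.097,-0.29],[0,0,0],-1],[[-0.123,0.097,-0.29],[0,0,0],-1],[[-0.123,0.097,-0.29],[0,0,0],-1],[[0,0,0],[0,0,0],-1]]'
```

```text
time: 32.52
tool_pos: [516.8, -240.2, 79.1]
tcp_rot: [3.141, 0.004, -0.668]
contact_force: [0.3, 1.2, -0.0]
grip_width: 0.5
finger_force: 0.0
```

```bash
python3 -m pendant '[[[0,0,0.5],[0,0,0],-1],[[0,0,0.4],[0,0,0],-1],[[-0.1,0.5,0],[0,0,0],-1],[[-0.1,0.52,0],[0,0,0],-1],[[0,0,-0.4],[0,0,0],-1],[[0,0,-0.3],[0,0,0],-1],[[0,0,-0.25],[0,0,0],-1],[[0,0,-0.2],[0,0,0],-1],[[0,0,-0.1],[0,0,0],-1],[[0,0,0],[0,0,0],-1]]'
```

```text
time: 33.35
tool_pos: [511.8, -210.7, 69.1]
tcp_rot: [3.141, 0.002, -0.668]
contact_force: [0.6, 0.0, -1.2]
grip_width: 0.4
finger_force: 0.0
```

```bash
python3 -m pendant '[[[0,0,-0.05],[0,0,0],-1],[[0,0,-0.05],[0,0,0],-1],[[0,0,-0.05],[0,0,0],-1],[[0,0,-0.05],[0,0,0],-1],[[0,0,0],[0,0,0],-1],[[0,0,0],[0,0,0],-1],[[0,0,0],[0,0,0],-1],[[0,0,0],[0,0,0],-1],[[0,0,0],[0,0,0],-1],[[0,0,0],[0,0,0],-1]]'
```

```text
time: 34.18
tool_pos: [512.2, -210.6, 64.1]
tcp_rot: [3.142, -0.0, -0.668]
contact_force: [0.1, -0.8, 0.2]
grip_width: 0.5
finger_force: 0.0
```

```bash
python3 -m pendant '[[[0,0,-0.04],[0,0,0],-1],[[0,0,-0.04],[0,0,0],-1],[[0,0,-0.04],[0,0,0],-1],[[0,0,-0.04],[0,0,0],-1],[[0,0,0],[0,0,0],-1],[[0,0,0],[0,0,0],-1],[[0,0,0],[0,0,0],-1],[[0,0,0],[0,0,0],-1],[[0,0,0],[0,0,0],-1],[[0,0,0],[0,0,0],-1]]'
python3 - <<'E'
from h import *
st(); a=bot.capture("scene");cv2.imwrite("pics/s20.png",a);g=cv2.cvtColor(a,cv2.COLOR_BGR2GRAY)
o=np.array([553.9,-243.6]);x=np.array([np.cos(-.67),np.sin(-.67)]);y=np.array([-x[1],x[0]])
P=lambda X,Y,Z:[*(o+X*x+Y*y),Z]
for an in np.arange(0,.6,.05):   # along front edge face centre
  q=proj("scene",[P(54-122*np.cos(an),Y,60+122*np.sin(an)) for Y in(-68,-60,-50)]+[P(54-r*np.cos(an),-70,60+r*np.sin(an)) for r in (120,110,100,90,80,70)]).round().astype(int); print(round(an,2),[int(g[v,u]) for u,v in q])
E
```

```text
time: 35.02
tool_pos: [512.0, -210.4, 59.7]
tcp_rot: [3.142, 0.0, -0.668]
contact_force: [-1.7, 1.2, 6.0]
grip_width: 0.2
finger_force: 2.9
{'time': 35.017, 'joint_positions': [-0.528, 0.557, 1.639, 0.0, 0.946, 1.71], 'tool_pos': [512.017, -210.43, 59.734], 'tcp_rot': [3.142, 0.0, -0.668], 'contact_force': [-1.745, 1.174, 6.049], 'grip_width': 0.235, 'finger_force': 2.946}
0.0 [160, 136, 197, 146, 94, 87, 67, 75, 71]
0.05 [148, 192, 177, 164, 67, 88, 67, 85, 132]
0.1 [192, 183, 182, 192, 180, 156, 177, 154, 181]
0.15 [183, 187, 188, 183, 187, 191, 186, 190, 189]
0.2 [185, 188, 186, 182, 181, 182, 180, 179, 184]
0.25 [177, 174, 172, 188, 181, 179, 180, 180, 179]
0.3 [174, 172, 172, 180, 182, 180, 179, 176, 183]
0.35 [161, 162, 162, 178, 179, 180, 181, 57, 152]
0.4 [162, 162, 160, 172, 148, 181, 178, 41, 92]
0.45 [162, 160, 156, 171, 149, 176, 178, 31, 32]
0.5 [162, 156, 152, 163, 106, 109, 179, 51, 38]
0.55 [156, 152, 158, 153, 138, 103, 145, 34, 37]
```

The cover is resting on its catches at about 0.1 rad with 6 N on the finger. Pressing on to snap.

```bash
python3 -m pendant '[[[0,0,-0.04],[0,0,0],-1],[[0,0,-0.04],[0,0,0],-1],[[0,0,-0.04],[0,0,0],-1],[[0,0,0],[0,0,0],-1],[[0,0,-0.04],[0,0,0],-1],[[0,0,-0.04],[0,0,0],-1],[[0,0,0],[0,0,0],-1],[[0,0,0],[0,0,0],-1],[[0,0,0],[0,0,0],-1],[[0,0,0],[0,0,0],-1]]'
```

```text
time: 35.9
tool_pos: [512.2, -210.7, 53.1]
tcp_rot: [3.142, -0.0, -0.668]
contact_force: [0.4, -0.7, 0.3]
grip_width: 0.1
finger_force: 0.0
```

It snapped past. I'll press until it rests hard.

```bash
python3 -m pendant '[[[0,0,-0.04],[0,0,0],-1],[[0,0,-0.04],[0,0,0],-1],[[0,0,-0.04],[0,0,0],-1],[[0,0,-0.03],[0,0,0],-1],[[0,0,0],[0,0,0],-1],[[0,0,0],[0,0,0],-1],[[0,0,0],[0,0,0],-1],[[0,0,0],[0,0,0],-1],[[0,0,0],[0,0,0],-1],[[0,0,0],[0,0,0],-1]]'
```

```text
time: 36.73
tool_pos: [512.1, -210.6, 49.2]
tcp_rot: [3.142, -0.0, -0.668]
contact_force: [-2.2, -0.0, 6.6]
grip_width: 0.4
finger_force: 2.9
```

```bash
python3 -m pendant '[[[0,0,-0.04],[0,0,0],-1],[[0,0,0],[0,0,0],-1],[[0,0,-0.03],[0,0,0],-1],[[0,0,0],[0,0,0],-1],[[0,0,0],[0,0,0],-1],[[0,0,0],[0,0,0],-1],[[0,0,0],[0,0,0],-1],[[0,0,0],[0,0,0],-1],[[0,0,0],[0,0,0],-1],[[0,0,0],[0,0,0],-1]]'
```

```text
time: 37.57
tool_pos: [512.2, -210.6, 48.8]
tcp_rot: [3.142, -0.001, -0.667]
contact_force: [-6.2, 3.1, 19.7]
grip_width: 0.7
finger_force: 9.7
```

It is hard against its stop at 20 N. Retreat and check.

```bash
python3 -m pendant '[[[0,0,0.3],[0,0,0],-1],[[0,0,0.7],[0,0,0],-1],[[0,0,0.8],[0,0,0],-1],[[0,0,0.8],[0,0,0],-1],[[0,0,0.8],[0,0,0],-1],[[0,0,0.3],[0,0,0],-1],[[0,0,0],[0,0,0],-1],[[0,0,0],[0,0,0],-1],[[0,0,0],[0,0,0],-1],[[0,0,0],[0,0,0],-1]]'
python3 - <<'E'
from h import *
st(); a=bot.capture("scene");s=cv2.imread("pics/scene0.png")
for n,(u0,u1,v0,v1) in dict(cover_front=(244,308,180,215),blade=(280,345,230,280),cart=(340,392,200,290)).items(): print(n,np.abs(a[v0:v1,u0:u1].astype(int)-s[v0:v1,u0:u1]).mean())
g0,g=[cv2.cvtColor(i,cv2.COLOR_BGR2GRAY) for i in(s,a)]
for u in(260,275,290): print(u,g0[186:202,u].tolist(),g[186:202,u].tolist())
E
```

```text
time: 38.4
tool_pos: [511.3, -210.2, 155.9]
tcp_rot: [3.141, 0.003, -0.668]
contact_force: [0.3, 0.6, 0.1]
grip_width: 0.3
finger_force: 0.0
{'time': 38.4, 'joint_positions': [-0.529, 0.444, 1.529, -0.0, 1.172, 1.71], 'tool_pos': [511.319, -210.16, 155.867], 'tcp_rot': [3.141, 0.003, -0.668], 'contact_force': [0.326, 0.609, 0.103], 'grip_width': 0.269, 'finger_force': 0.0}
cover_front 6.494196428571429
blade 22.71323076923077
cart 22.877777777777776
260 [195, 197, 196, 196, 206, 210, 188, 146, 109, 96, 92, 92, 92, 94, 91, 93] [186, 187, 186, 186, 191, 195, 176, 136, 100, 89, 88, 88, 88, 87, 85, 88]
275 [139, 195, 197, 195, 195, 206, 209, 172, 124, 105, 94, 96, 89, 74, 64, 74] [129, 186, 186, 185, 184, 198, 200, 162, 114, 102, 89, 86, 87, 71, 59, 72]
290 [186, 196, 196, 196, 196, 197, 202, 204, 158, 113, 104, 94, 94, 91, 93, 91] [176, 185, 187, 185, 185, 185, 196, 191, 150, 106, 97, 88, 90, 88, 91, 88]
```

The cover's front edge matches its shut position in the first picture to the pixel. The blade was measured flat and right way up, and the remaining picture differences come from shadows. Handing in.

```bash
python3 -c "
from plant import bot
print(bot.close_job())"
```

```text
the job is handed in; nothing more can be done
None
```

The job is handed in at about 38 s; no verdict came back. The cover was levered open, the blade laid back flat, both packs pressed to their hard stops (about 29 N orange, 32 N blue), and the cover snapped shut and pressed to about 21 N, against a limit of 40 N.

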